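# Shut the marked vacuum valve under the sliding cover

### The arm

A 7-joint arm with a two-finger parallel gripper is mounted at the origin on the work surface. World frame = base frame: x ahead of the robot, y to its left, z up, the work surface at z = 0. Lengths are in m, angles in degrees, forces in N, time in s.
With the tool pointing down it reaches from about 0.4 to 0.875 m from the base axis. Payload 19.3 kg.
Tool frame: the origin (TCP) lies midway between the tips of the shut fingers; the grasp point (between the pads) lies behind it (manip.pinch_z is the z of the grasp point in the tool frame, in m); z points along the fingers, y is the line along which they close (so a half turn about z gives the same grasp; the last joint's range is limited). The gripper opens to 85 mm and grips with 20 to 120 N. Pads are 22 mm wide; open, the fingers measure 114 mm over their backs; the gripper's body (76 mm by 85 mm) begins 54 mm behind the grasp point. The pads swing forward as they close: fully open they stand 13 mm farther back than shut.
Start: joints at [-67.85, 29.874, -2.08, 91.645, 1.215, 58.505, -6.463], TCP at [0.276, 0.561, 0.192] pointing down, gripper open.
Joint ranges: [-166.77, 166.77], [-17.47, 122.26], [-85.68, 81.53], [9.62, 139.38], [-72.42, 252.41], [9.2, 110.78], [-144.41, 144.41]. Speed limits (degrees/s): [108.29, 108.29, 136.94, 136.94, 172.46, 172.46, 172.46].

### API

Orientations are given as a 3x3 rotation matrix whose columns are the frame's x, y, z axes.
In Python, from plant import manip gives the robot as it stands. The module is installed in compiled form; this text tells all that it offers.
- The arm moves only by the tool jog_arm, never from a script. Its argument "targets" is a list that holds one entry, the list of rows, each a list of 7 numbers: the turn, a rotation vector about the world's x, y, z in rad, then the shift along the world's x, y, z in m, then the opening, from 0 (shut) to 1 (fully open). A call has 1 to 10 rows; each row is the pose to reach, as a shift and turn from the pose commanded when the call began; what a row does not reach only later rows make up. A row lasts 1/8 s, in which the tool goes at most 62.5 mm and 10.7 degrees, less where a joint would pass 70% of its speed; a pose out of reach is approached as far as the arm can. A call with a gripper value outside its range is refused whole. The fingers move at their own pace and stop on an object; "force" is the grip in N (left out, the last holds). Time passes only in rows, so rows that repeat a pose let the fingers close. It gives the time, the measured TCP pose, the force, the opening and the grip force at its end, in the units of the state.
- manip.sense(): the state, without advancing time (a new reading comes with each control period).
- manip.snapshot(name): name is "side" or "top"; returns the picture (420x560x3 uint8, red, green, blue); there is no depth.
- manip.get_calibration(name): a dict with "vfov" (degrees; the focal length in pixels is half the picture's height over the tangent of half this angle, whatever the lens; pixels are square), "cx", "cy" (the principal point, pixels), "dist" ([k1, k2, p1, p2, k3] as OpenCV has them; the pictures are not rectified), "R" (3x3) and "t" (3): a world point X has camera coordinates R X + t. Camera axes: x right, y down, z forward; pixel columns grow to the right and rows downward; lengths in m; the calibration is good to about 2 mm. A picture is of the moment at which its call begins. get_calibration takes no time and is no camera call.
- manip.finish_job(): hands the job in; it is judged then, once.
The state is a dict: "time": time; "q": joint angles; "joint_velocities": joint speeds; "effort": joint torques, N m; "eef_pos": TCP position; "tcp_rot": TCP orientation; "force": force on the tool from outside, world axes, zero at the start; "moment": the same for the moment, N m; "opening": finger opening in m; "finger_force": force on a finger pad.
Only numpy, scipy, OpenCV 4.12 (cv2) and the standard library are available. Lean on these libraries where they do the work, as an engineer would, in place of code of your own. Each camera call takes 0.05 s, during which the arm holds its last target. There are 200 camera calls.

### The job

Push the sliding cover of the vacuum valve box fully aside to the right, off the valves, then push the valve handle that ends in a round disc clockwise through its quarter turn to its stop, so that it lies across its pipe and the valve is shut. Only push with the fingers: pick nothing up, leave the other, plain-ended handle as it is, and do not disturb the other things on the bench.

Things in the scene. Friction and masses are not known exactly. Their poses are not given: they have to be found in the camera images.
- valve_box: Fixed grey metal vacuum valve box, 160 (its x) by 510 (its y) by 62 mm high. Origin: centre of its underside, on the bench; x points away from the robot, y to the robot's left, turned by its yaw. +y half: open-topped well, free inside over x -74..74, y 3..249 mm, floor 6 mm high. -y half: closed deck 54 mm high. Side walls along y are 6 mm thick, 62 mm high.
- cover (a joint): Flat aluminium cover, 144 (x) by 250 (y) by 4 mm, top face 60 mm above the bench, held on a rail: it only slides along the box's y. Value in m: 0 = closed over the well, grows as it slides to the box's -y (robot's right) onto the deck; end stop 0.24 = well uncovered. Starts at 0 to 0.04. Friction about 2 N; stays where it is left.
- cover_rib (a point): Middle of the push rib that stands on the cover: a straight upright bar, 100 mm along the box's x, 10 mm thick along y, from 60 to 80 mm above the bench (this point at 70 mm, on the box's centre line x = 0). It lies 40 mm to the +y side of the cover's middle and moves with the cover.
- handle_disc (a joint): Handle to be shut: level steel quarter-turn lever in the well, under the cover, ending in a round disc (28 mm across, 36 to 50 mm above the bench); its bar is 14 mm wide. Value in rad: 0 = open, along its pipe, pointing to the box's -x; grows clockwise from above; 1.571 = shut, at its stop, pointing to the box's +y. Starts at 0 to 0.25. Friction 0.12 N m; stays where left.
- disc_tip (a point): Centre of the round disc at the end of the handle to be shut, 55 mm from its pivot, 43 mm above the bench; moves with it.
- disc_pivot (a point): Point on the upright pivot axis of the disc-ended handle, 43 mm above the bench; fixed in the box at x 35 mm and at y 67 or 167 mm (this varies). The pipe below it runs along the box's x, its top 20 mm above the bench (brass body near the pivot, top 25 mm).
- handle_plain (a joint): The other handle in the well, to be left alone: like the first but its end is a plain square-cut bar 14 mm wide, no disc, reaching 69 mm from its pivot. Same joint meaning; starts at 0 to 0.25.
- plain_tip (a point): Point 55 mm from the pivot on the plain handle, 43 mm above the bench; moves with it.
- plain_pivot (a point): Point on the pivot axis of the plain handle, 43 mm above the bench; the pivots are 100 mm apart along the box's y.
- tube_rack: Loose bystander: black tube rack with orange-capped tubes, 220 x 100 mm, 92 mm high, on the robot's right; origin under its centre.
- pipettor: Loose bystander: white hand pipettor lying down, about 260 mm long, 24 mm high, on the blue mat at the left; origin under its body's middle.
- reagent_bottle: Loose bystander: brown bottle, 68 mm across, 160 mm high, standing close to the far side of the valve box, by the deck; origin under its centre.
- specimen_jar: Loose bystander: capped jar 48 mm across, 58 mm high, standing close to the robot's side of the valve box, by the well; origin under its centre.
- beaker: Loose bystander: glass beaker 56 mm across, 65 mm high, standing close to the robot's side of the valve box, by the deck; origin under its centre.

How it is judged (in metres and radians):
On the way, in this order (a step that is already met when the one before it is completed fails the run):
1. the cover is pushed fully aside (within 30 mm of its end stop) (value of joint cover above 0.21 m), for 0.2 s.
2. the disc-ended handle is pushed shut (within about 5 degrees of its stop) (value of joint handle_disc above 1.48 rad), for 0.2 s.
At the end, for the whole second after the job is handed in: The cover is open to 0.21 m or more of its 0.24 m, the disc-ended handle is at 1.48 rad or more (stop at 1.571), both at rest; the plain handle's tip point is within 12 mm of where it began; every bystander stands within 30 mm of its start and is tilted less than 0.35 rad (value of joint cover above 0.21 m and value of joint handle_disc above 1.48 rad and velocity of joint cover below 0.01 m/s and velocity of joint handle_disc below 0.05 rad/s and distance of plain_tip from where it was at the start of the episode below 0.012 m and not (distance of any of tube_rack, pipettor, reagent_bottle, specimen_jar, beaker from where it was at the start of the episode above 0.03 m or angle between any of tube_rack, pipettor, reagent_bottle, specimen_jar, beaker's own z axis and vertical above 0.35 rad)); the robot touches nothing.
It fails at once if the plain-ended handle is moved (its tip point by more than 12 mm) (distance of plain_tip from where it was at the start of the episode above 0.012 m).
It fails at once if a bystander is lifted, carried, pushed more than 30 mm or tipped (distance of any of tube_rack, pipettor, reagent_bottle, specimen_jar, beaker from where it was at the start of the episode above 0.03 m or angle between any of tube_rack, pipettor, reagent_bottle, specimen_jar, beaker's own z axis and vertical above 0.35 rad).
It also fails if it takes over 51 s, if anything falls off the work surface, if the arm or the gripper's body presses on something with over 40 N, if the wrist force passes 120 N, or if a joint passes its speed limit or range.

## Working session

There is one attempt and no reset: what is moved stays moved. The work goes in short steps, Python scripts to look and compute and a tool call to move; the robot and the scene stay as the last step left them, time stands still between calls to the robot, and variables do not carry over. Pictures are saved under pics/ and viewed, at most 10 in all, crops included, and the job is handed in when it is done.

Besides the shell and the picture viewer there is one more tool, called after "Request:" as name(argument=value, ...), one argument or row to a line, values as JSON. jog_arm: Moves the arm, as the interface text tells. Its arguments: {"type":"object","properties":{"targets":{"type":"array","items":{"type":"array","items":{"type":"array","items":{"type":"number"}}}},"force":{"type":"number"}},"required":["targets"]}

```bash
mkdir -p pics; cat > h.py <<'E'
import numpy as np, cv2
from plant import manip
def cal(n):
    c=manip.get_calibration(n); f=210/np.tan(np.radians(c["vfov"]/2))
    return np.array([[f,0,c["cx"]],[0,f,c["cy"]],[0,0,1]]),np.array(c["dist"],float),np.array(c["R"]),np.array(c["t"])
def back(n,uv,z):
    K,d,R,t=cal(n); p=cv2.undistortPoints(np.array([[uv]],float),K,d)[0,0]
    r=R.T@np.array([p[0],p[1],1]); C=-R.T@t
    return C+r*(z-C[2])/r[2]
def proj(n,X):
    K,d,R,t=cal(n); return cv2.projectPoints(np.array(X,float).reshape(-1,3),cv2.Rodrigues(R)[0],t,K,d)[0][:,0]
def shot(n,name,crop=None,s=1):
    im=manip.snapshot(n)[:,:,::-1]
    if crop: a,b,c,d=crop; im=im[b:d,a:c]
    cv2.imwrite("pics/"+name,cv2.resize(im,None,fx=s,fy=s,interpolation=cv2.INTER_CUBIC))
E
python3 - <<'E'
from h import *
shot("top","t0.png",s=1.4);shot("side","s0.png",s=1.4)
s=manip.sense();print(s["eef_pos"],s["tcp_rot"],s["opening"],manip.pinch_z)
for n in("top","side"):
    K,d,R,t=cal(n);print(n,-R.T@t,K[0,0])
E
```

```text
[0.27556937 0.56059508 0.19109784] [[-8.97450782e-01  4.41114427e-01 -3.93850079e-04]
 [ 4.41114599e-01  8.97450296e-01 -9.36419484e-04]
 [-5.96072744e-05 -1.01412342e-03 -9.99999484e-01]] 0.08552898299768605 -0.0187
top [ 0.54312401 -0.01532089  1.12016819] 413.8300723056959
side [-0.03738457 -0.97332982  1.14566258] 514.8101126697727
```

View pics/t0.png

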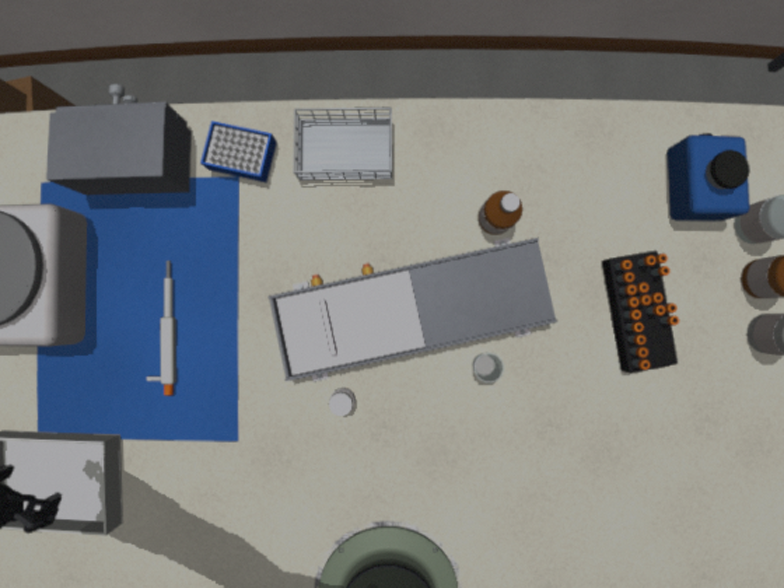

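View pics/s0.png

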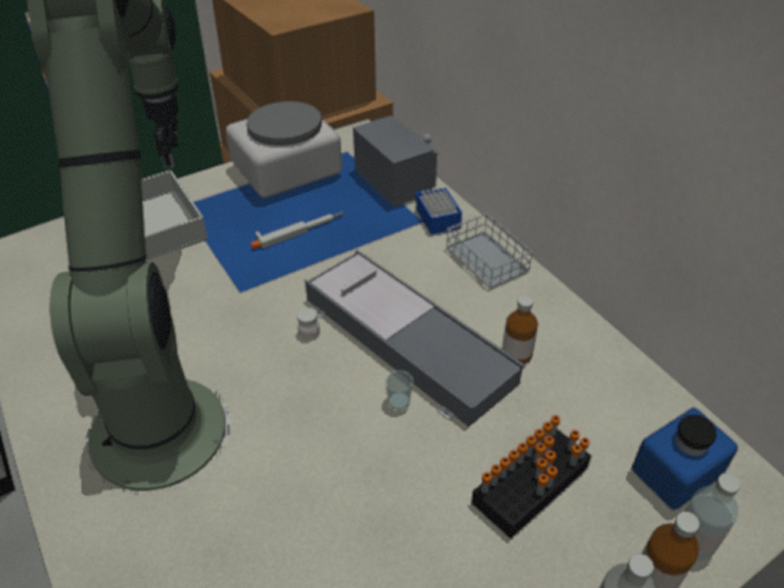

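The top view shows the box with rim corners (enlarged pixels) at about (271,296), (290,379), (555,320), (537,241). The rib runs from (322,300) to (334,355), with the jar at (342,404), beaker at (487,367) and bottle at (505,208). The cover is nearly closed.

```bash
python3 - <<'E'
from h import *
c=[back("top",np.array(p)/1.4,.062) for p in [(271,296),(290,379),(555,320),(537,241)]]
c=np.array(c);print(c.round(4))
fl,nl,nr,fr=c;print([np.linalg.norm(a-b).round(4) for a,b in((fl,nl),(nl,nr),(nr,fr),(fr,fl))])
y=(fl+nl-fr-nr);yaw=np.degrees(np.arctan2(-y[0],y[1]));o=c.mean(0);print("o",o,"yaw",yaw)
for p in[(323,300),(334,355)]:print("rib",back("top",np.array(p)/1.4,.08))
for p in[(411,270),(426,346)]:print("edge",back("top",np.array(p)/1.4,.06))
for p,z in[((342,404),.058),((487,362),.065)]:print(back("top",np.array(p)/1.4,z))
shot("top","t1.png",(185,160,405,280),3.6)
E
```

```text
[[ 0.5806  0.2104  0.062 ]
 [ 0.4284  0.1755  0.062 ]
 [ 0.5327 -0.3111  0.062 ]
 [ 0.6785 -0.2804  0.062 ]]
[np.float64(0.1562), np.float64(0.4977), np.float64(0.149), np.float64(0.5005)]
o [ 0.55504335 -0.05141402  0.062     ] yaw 11.684273436952264
rib [0.57212542 0.11202242 0.08      ]
rib [0.47323401 0.09258317 0.08      ]
edge [ 0.62655943 -0.04740201  0.06      ]
edge [ 0.48731015 -0.07361106  0.06      ]
[0.38200801 0.08073257 0.058     ]
[ 0.45752024 -0.18415237  0.065     ]
```

View pics/t1.png

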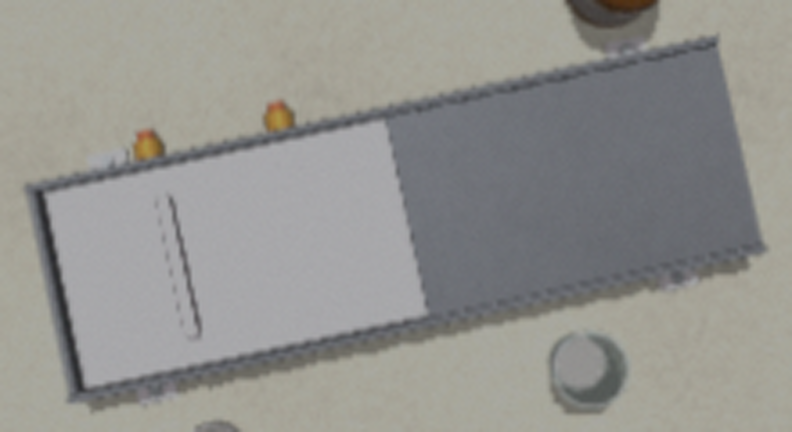

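Crop: corners (28,188), (72,402), (765,250), (716,38); rib top centre line from (164,197) to (192,336); orange pipe ends at (148,147) and (278,117), in line with the two pivots.

```bash
python3 - <<'E'
from h import *
from scipy.optimize import least_squares
g=lambda p:(np.array(p,float)+.5)/3.6-.5+np.array([185,160])
px=np.array([g(p) for p in[(28,188),(72,402),(765,250),(716,38)]])
L=np.array([(.08,.255),(-.08,.255),(-.08,-.255),(.08,-.255)])
def W(v,l,z):
    c,s=np.cos(v[2]),np.sin(v[2]);l=np.atleast_2d(l);return np.c_[v[0]+c*l[:,0]-s*l[:,1],v[1]+s*l[:,0]+c*l[:,1],np.full(len(l),z)]
r=least_squares(lambda v:(proj("top",W(v,L,.062))-px).ravel(),[.555,-.051,.2]);v=r.x
print(v,np.degrees(v[2]),r.fun.round(2))
c,s=np.cos(v[2]),np.sin(v[2])
def loc(X):d=X[:2]-v[:2];return np.array([c*d[0]+s*d[1],-s*d[0]+c*d[1]]).round(4)
for n,p,z in[("rib",(164,197),.08),("rib",(192,336),.08),("edge",(387,120),.06),("edge",(427,314),.06),("pipe",(148,147),.01),("pipe",(278,117),.01),("beaker",(588,360),.065)]:
    X=back("top",g(p),z);print(n,X.round(4),loc(X))
np.save("box.npy",v)
for yy in(.164,):print(W(v,[(0,.21),(0,.165),(0,-.1),(0,0)],.0))
E
```

```text
[ 0.55536371 -0.04951663  0.20769884] 11.900266730235314 [-1.2  -0.58 -0.57  0.92  0.99  0.64  0.78 -1.03]
rib [0.5719 0.1133 0.08  ] [0.0498 0.1559]
rib [0.4747 0.0941 0.08  ] [-0.0493  0.1571]
edge [ 0.6263 -0.0437  0.06  ] [ 0.0706 -0.009 ]
edge [ 0.488 -0.071  0.06 ] [-0.0703 -0.0071]
pipe [0.6114 0.1339 0.01  ] [0.0927 0.168 ]
pipe [0.6331 0.0364 0.01  ] [0.0938 0.068 ]
beaker [ 0.4548 -0.1844  0.065 ] [-0.1262 -0.1113]
[[ 0.51205987  0.15597006  0.        ]
 [ 0.52133926  0.1119372   0.        ]
 [ 0.57598458 -0.14736743  0.        ]
 [ 0.55536371 -0.04951663  0.        ]]
```

Request:
jog_arm(
  targets=[
    [[0,0,-0.18,0.05,-0.083,0,0],[0,0,-0.36,0.095,-0.166,0,0],[0,0,-0.54,0.143,-0.249,0,0],[0,0,-0.72,0.19,-0.331,0,0],[0,0,-0.906,0.2385,-0.414,0,0],[0,0,-0.906,0.2385,-0.414,0,0],[0,0,-0.906,0.2385,-0.414,0,0],[0,0,-0.906,0.2385,-0.414,0,0],[0,0,-0.906,0.2385,-0.414,0,0],[0,0,-0.906,0.2385,-0.414,-0.04,0]],
  ],
)

```text
time: 1.4
eef_pos: [0.5156, 0.1478, 0.1528]
tcp_rot: [[-0.206, 0.978, 0.004], [0.978, 0.206, 0.002], [0.001, 0.004, -1.0]]
force: [-0.1, -0.0, -0.8]
opening: -0.0003
finger_force: 0.0
```

Request:
jog_arm(
  targets=[
    [[0,0,0,0,0,-0.04,0],[0,0,0,0,0,-0.07,0],[0,0,0,0,0,-0.084,0],[0,0,0,0,0,-0.084,0],[0,0,0,0.002,-0.01,-0.084,0],[0,0,0,0.004,-0.02,-0.084,0],[0,0,0,0.006,-0.03,-0.084,0],[0,0,0,0.009,-0.043,-0.084,0],[0,0,0,0.012,-0.058,-0.084,0],[0,0,0,0.012,-0.058,-0.084,0]],
  ],
)

```text
time: 2.65
eef_pos: [0.5265, 0.0872, 0.0677]
tcp_rot: [[-0.204, 0.979, 0.0], [0.979, 0.204, -0.0], [-0.0, 0.0, -1.0]]
force: [0.4, 0.6, -1.1]
opening: -0.0006
finger_force: 0.0
```

```bash
python3 - <<'E'
from h import *
shot("side","s1.png",(190,150,410,315),3.6)
E
```

```text
(no output)
```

View pics/s1.png

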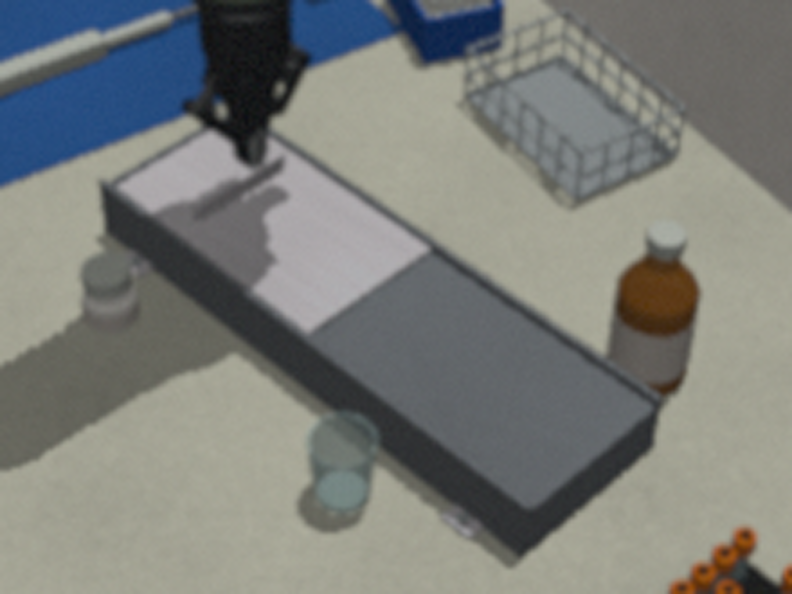

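The fingers, at (250,155), stand right behind the rib (200–285, 215–165), which is what I want. I'll keep pushing.

Request:
jog_arm(
  targets=[
    [[0,0,0,0.004,-0.02,0,0],[0,0,0,0.008,-0.04,0,0],[0,0,0,0.012,-0.06,0,0],[0,0,0,0.017,-0.08,0,0],[0,0,0,0.021,-0.1,0,0],[0,0,0,0.025,-0.12,0,0],[0,0,0,0.03,-0.14,0,0],[0,0,0,0.034,-0.16,0,0],[0,0,0,0.038,-0.178,0,0],[0,0,0,0.038,-0.178,0,0]],
  ],
)

```text
time: 3.95
eef_pos: [0.5643, -0.0902, 0.0675]
tcp_rot: [[-0.205, 0.979, 0.0], [0.979, 0.205, -0.0], [-0.0, -0.0, -1.0]]
force: [0.3, 1.1, -0.2]
opening: 0.0001
finger_force: 0.0
```

Request:
jog_arm(
  targets=[
    [[0,0,0,0.001,-0.005,0,0],[0,0,0,0.0015,-0.008,0,0],[0,0,0,0.0015,-0.008,0,0]],
  ],
)

```text
time: 4.32
eef_pos: [0.5657, -0.0969, 0.0676]
tcp_rot: [[-0.207, 0.978, -0.0], [0.978, 0.207, 0.0], [0.0, 0.0, -1.0]]
force: [0.4, 0.5, 0.6]
opening: -0.0001
finger_force: 0.0
```

```bash
python3 - <<'E'
from h import *
s=manip.sense();print(s["eef_pos"],s["force"])
shot("top","t2.png",(185,160,405,280),3.6)
E
```

```text
[ 0.56570776 -0.09694986  0.06759655] [0.37381158 0.49541485 0.60670523]
```

View pics/t2.png

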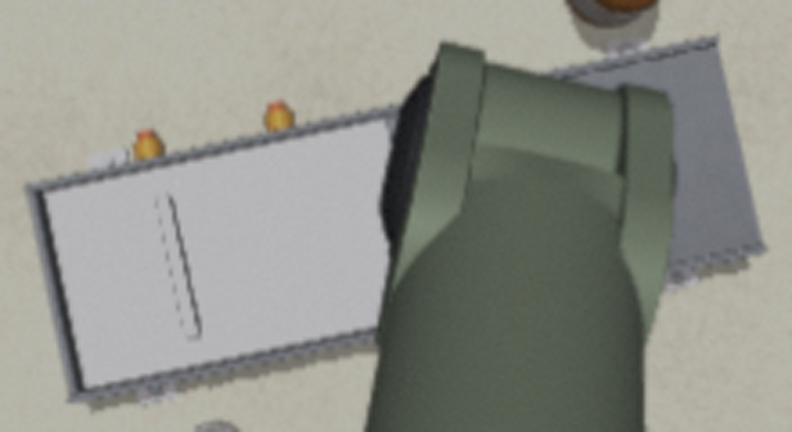

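The cover has not moved: the rib is still at (164–192, 197–336) and the arm has gone past it. I'll check the TCP reading against the side view.

```bash
python3 - <<'E'
from h import *
for X in([.5265,.0872,.0677],[.5265,.0872,.09],[.5265,.0872,.11]):print("s1 px",(proj("side",X)-[190,150])*3.6)
s=manip.sense()["eef_pos"];print("s2 px",(proj("side",s)-[190,150])*3.6)
v=np.load("box.npy");c,sn=np.cos(v[2]),np.sin(v[2])
for x in(-.05,.05):print("rib0 side",(proj("side",[v[0]+c*x-sn*.1565,v[1]+sn*x+c*.1565,.08])-[190,150])*3.6)
for x,y in((.08,.255),(-.08,.255),(-.08,-.255),(.08,-.255)):print("corner",(proj("side",[v[0]+c*x-sn*y,v[1]+sn*x+c*y,.062])-[190,150])*3.6)
shot("side","s2.png",(190,150,410,315),3.6)
E
```

```text
s1 px [[254.23984381 195.89621148]]
s1 px [[253.29192359 176.64923167]]
s1 px [[252.429647   159.07715916]]
s2 px [[408.34168971 306.56776438]]
rib0 side [[197.16849676 202.95758335]]
rib0 side [[283.34334273 150.06650444]]
corner [[236.03632494 100.52654361]]
corner [[100.19111573 180.14402095]]
corner [[529.82144843 507.87166277]]
corner [[665.95244358 395.35259016]]
```

View pics/s2.png

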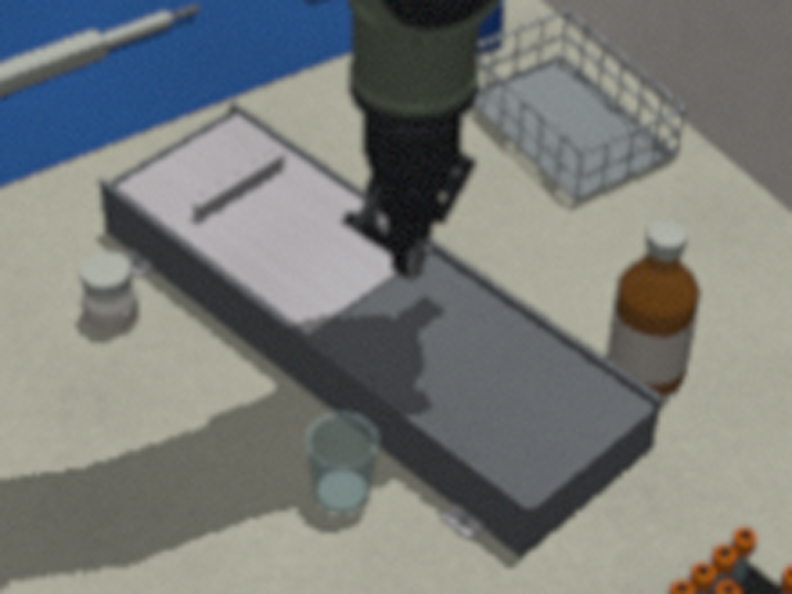

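The side view shows the true fingertips at (408,275), but the reported TCP projects to (408,306). The tips are therefore about 35 mm higher than reported, and the fingers passed over the rib. I'll touch the deck gently (known 54 mm) to measure the offset.

Request:
jog_arm(
  targets=[
    [[0,0,0,0,0,-0.015,0],[0,0,0,0,0,-0.025,0],[0,0,0,0,0,-0.03,0],[0,0,0,0,0,-0.032,0],[0,0,0,0,0,-0.032,0]],
  ],
)

```text
time: 5.05
eef_pos: [0.5657, -0.0971, 0.0356]
tcp_rot: [[-0.206, 0.978, 0.0], [0.978, 0.206, -0.0], [-0.0, 0.0, -1.0]]
force: [0.1, 0.3, 0.2]
opening: 0.0
finger_force: 0.0
```

```bash
python3 - <<'E'
from h import *
s=manip.sense();print(s["eef_pos"],s["force"])
print((proj("side",s["eef_pos"])-[190,150])*3.6)
for z in(.054,.07):print(z,(proj("side",np.r_[s["eef_pos"][:2],z])-[190,150])*3.6)
shot("side","s3.png",(260,180,350,250),6)
print((proj("side",s["eef_pos"])-[260,180])*6,[(proj("side",np.r_[s["eef_pos"][:2],z])-[260,180])*6 for z in(.054,.07)])
E
```

```text
[ 0.56573312 -0.09713301  0.03558888] [0.07268896 0.30033474 0.19210259]
[[407.83099365 333.86416288]]
0.054 [[408.27283999 318.35432349]]
0.07 [[408.66230352 304.66209179]]
[[259.71832275 376.44027147]] [array([[260.45473332, 350.59053914]]), array([[261.10383921, 327.77015299]])]
```

View pics/s3.png

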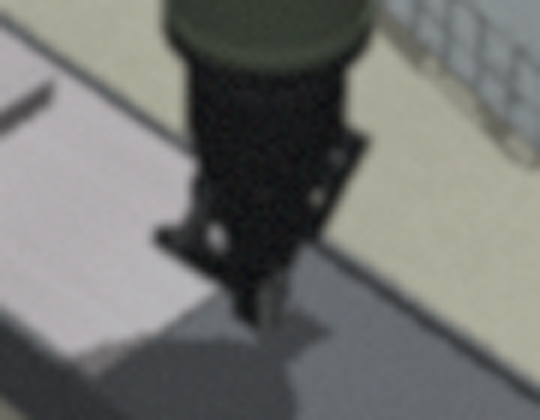

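The fingertips are at (265,338), close to meeting their shadow, at about z = 62 mm. There is no contact yet, so I'll step down slowly.

Request:
jog_arm(
  targets=[
    [[0,0,0,0,0,-0.002,0],[0,0,0,0,0,-0.004,0],[0,0,0,0,0,-0.005,0],[0,0,0,0,0,-0.005,0]],
  ],
)

```text
time: 5.6
eef_pos: [0.5657, -0.0971, 0.0305]
tcp_rot: [[-0.206, 0.978, -0.0], [0.978, 0.206, 0.0], [0.0, -0.0, -1.0]]
force: [-0.3, -0.1, -0.1]
opening: 0.0003
finger_force: 0.0
```

Request:
jog_arm(
  targets=[
    [[0,0,0,0,0,-0.001,0],[0,0,0,0,0,-0.002,0],[0,0,0,0,0,-0.002,0]],
  ],
)

```text
time: 5.98
eef_pos: [0.5657, -0.0971, 0.0285]
tcp_rot: [[-0.206, 0.978, -0.0], [0.978, 0.206, 0.0], [0.0, -0.0, -1.0]]
force: [-0.1, -0.3, 0.3]
opening: -0.0002
finger_force: 0.0
```

Request:
jog_arm(
  targets=[
    [[0,0,0,0,0,-0.001,0],[0,0,0,0,0,-0.002,0],[0,0,0,0,0,-0.002,0]],
  ],
)

```text
time: 6.35
eef_pos: [0.5656, -0.0971, 0.0265]
tcp_rot: [[-0.206, 0.978, -0.0], [0.978, 0.206, 0.0], [0.0, -0.0, -1.0]]
force: [-0.7, 0.0, -0.6]
opening: -0.0
finger_force: 0.0
```

Request:
jog_arm(
  targets=[
    [[0,0,0,0,0,-0.001,0],[0,0,0,0,0,-0.002,0],[0,0,0,0,0,-0.002,0]],
  ],
)

```text
time: 6.72
eef_pos: [0.5656, -0.0971, 0.0245]
tcp_rot: [[-0.206, 0.978, -0.0], [0.978, 0.206, -0.0], [0.0, -0.0, -1.0]]
force: [0.3, -0.3, 0.6]
opening: -0.0004
finger_force: 0.0
```

Request:
jog_arm(
  targets=[
    [[0,0,0,0,0,-0.001,0],[0,0,0,0,0,-0.002,0],[0,0,0,0,0,-0.002,0]],
  ],
)

```text
time: 7.1
eef_pos: [0.5656, -0.0971, 0.0225]
tcp_rot: [[-0.207, 0.978, -0.0], [0.978, 0.207, -0.0], [0.0, -0.0, -1.0]]
force: [0.6, 0.6, -0.6]
opening: 0.0004
finger_force: 0.0
```

Request:
jog_arm(
  targets=[
    [[0,0,0,0,0,-0.001,0],[0,0,0,0,0,-0.002,0],[0,0,0,0,0,-0.002,0]],
  ],
)

```text
time: 7.48
eef_pos: [0.5657, -0.0971, 0.0205]
tcp_rot: [[-0.207, 0.978, -0.0], [0.978, 0.207, 0.0], [0.0, -0.0, -1.0]]
force: [0.8, -0.2, 0.5]
opening: -0.0003
finger_force: 0.0
```

```bash
python3 - <<'E'
from h import *
s=manip.sense();print(s["eef_pos"],s["force"])
print([(z,(proj("side",np.r_[s["eef_pos"][:2],z])-[260,180])*6) for z in(.0205,.04,.054,.07)])
shot("side","s4.png",(260,180,350,250),6)
E
```

```text
[ 0.56566089 -0.09707605  0.02051738] [ 0.80595299 -0.18297714  0.5392332 ]
[(0.0205, array([[258.93993504, 397.29099201]])), (0.04, array([[259.70901842, 370.27236529]])), (0.054, array([[260.26882979, 350.57649348]])), (0.07, array([[260.91657468, 327.75608865]]))]
```

View pics/s4.png

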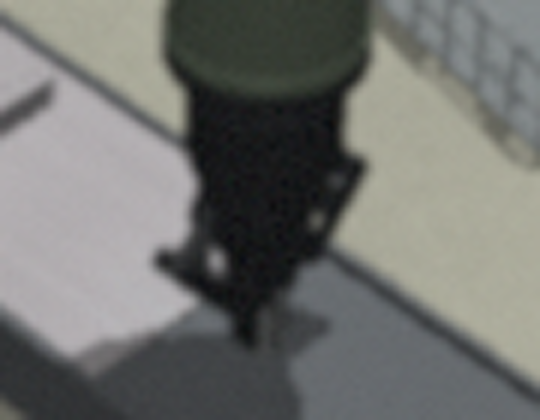

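Tips are at about (258,350), nearly on the deck. I'll continue down in millimetre steps.

Request:
jog_arm(
  targets=[
    [[0,0,0,0,0,-0.001,0],[0,0,0,0,0,-0.002,0],[0,0,0,0,0,-0.002,0]],
  ],
)

```text
time: 7.9
eef_pos: [0.5656, -0.0971, 0.0185]
tcp_rot: [[-0.206, 0.978, -0.0], [0.978, 0.206, 0.0], [0.0, -0.0, -1.0]]
force: [0.0, 0.8, 1.4]
opening: 0.0003
finger_force: 0.0
```

Request:
jog_arm(
  targets=[
    [[0,0,0,0,0,-0.001,0],[0,0,0,0,0,-0.002,0],[0,0,0,0,0,-0.002,0]],
  ],
)

```text
time: 8.28
eef_pos: [0.5657, -0.0971, 0.0165]
tcp_rot: [[-0.206, 0.978, -0.0], [0.978, 0.206, -0.0], [0.0, -0.0, -1.0]]
force: [0.1, 0.2, -0.5]
opening: 0.0002
finger_force: 0.0
```

Request:
jog_arm(
  targets=[
    [[0,0,0,0,0,-0.001,0],[0,0,0,0,0,-0.002,0],[0,0,0,0,0,-0.002,0]],
  ],
)

```text
time: 8.65
eef_pos: [0.5657, -0.0971, 0.0145]
tcp_rot: [[-0.206, 0.978, -0.0], [0.978, 0.206, 0.0], [0.0, -0.0, -1.0]]
force: [0.3, 0.6, -0.6]
opening: 0.0001
finger_force: 0.0
```

```bash
python3 - <<'E'
from h import *
s=manip.sense();print(s["eef_pos"],s["force"],s["q"],s["finger_force"])
a=manip.snapshot("side").astype(int)[180:250,260:350]
o=cv2.imread("pics/s4.png");o=cv2.resize(o,(90,70),interpolation=cv2.INTER_AREA)[:,:,::-1].astype(int)
# silhouette rows: dark pixels per row near the finger, now vs s4
for r in range(44,66,1):
    print(r,a[r,34:56].sum(1)//3,o[r,34:56].sum(1)//3)
E
```

```text
[ 0.56565418 -0.09709899  0.01452872] [ 0.26226974  0.63375024 -0.56572884] [ -3.3131618   39.92148549  10.1813596  107.06390553 -11.69772182
  34.02299199  26.18033244] 0.0
44 [ 82 120 113  67  28  24  23  22  17  21  23  23  25  22  25  28  30  36
  53  78  96  95] [ 67 105 111  78  39  22  21  22  23  18  20  22  22  23  26  46  70  81
  89  99 103  96]
45 [ 75 116 116  75  36  22  25  25  26  19  21  25  23  18  25  40  59  68
  81  96 106 107] [ 47  74  81  62  37  24  26  24  23  20  23  23  22  22  33  61  90 103
 107 110 110 106]
46 [ 57  90  98  75  38  23  26  26  23  20  20  22  22  20  30  61  85  95
 100 106 110 109] [ 32  46  51  44  30  22  21  27  22  20  19  23  20  25  42  72  97 108
 108 109 109 110]
47 [ 39  52  65  54  35  22  26  23  22  25  24  20  19  20  39  73  96 106
 108 107 108 108] [ 21  26  29  29  26  24  26  27  23  20  20  25  29  37  56  84 102 107
 108 108 108 108]
48 [ 23  26  33  34  25  21  24  25  21  19  19  25  27  26  49  80 102 109
 108 108 107 107] [ 23  22  20  21  18  23  23  25  26  23  24  32  46  55  75  95 107 109
 110 107 108 107]
4
[... 2397 characters left out ...]
  67  67  68  68  67  74  93 104 105
 104 105 108 106] [ 67  67  67  67  67  68  67  69  69  66  68  67  67  73  89 103 106 107
 107 106 107 106]
63 [ 67  68  68  67  67  67  68  69  66  69  66  66  69  67  73  91 105 106
 107 107 106 105] [ 69  69  67  68  68  67  65  67  68  68  68  67  65  69  82  97 105 106
 105 106 106 107]
64 [ 67  68  67  68  66  66  68  66  69  68  66  67  66  65  67  82  95 106
 107 108 108 107] [ 68  69  67  68  67  67  66  66  68  68  67  67  67  67  74  89 102 106
 107 107 107 108]
65 [ 65  66  66  66  67  66  68  66  66  68  67  65  66  65  67  73  92 102
 107 108 107 108] [ 68  68  67  67  69  65  65  66  66  67  66  65  66  65  69  82  96 105
 107 106 106 106]
```

Request:
jog_arm(
  targets=[
    [[0,0,0,0,0,-0.001,0],[0,0,0,0,0,-0.002,0],[0,0,0,0,0,-0.003,0]],
  ],
)

```text
time: 9.07
eef_pos: [0.566, -0.0971, 0.0141]
tcp_rot: [[-0.206, 0.979, 0.001], [0.979, 0.206, 0.001], [0.0, 0.001, -1.0]]
force: [-19.7, 5.5, 70.3]
opening: -0.0002
finger_force: 35.0
```

Request:
jog_arm(
  targets=[
    [[0,0,0,0,0,-0.001,0],[0,0,0,0,0,-0.002,0],[0,0,0,0,0,-0.002,0]],
  ],
)

```text
time: 9.45
eef_pos: [0.5661, -0.0971, 0.014]
tcp_rot: [[-0.206, 0.979, 0.002], [0.979, 0.206, 0.001], [0.001, 0.002, -1.0]]
force: [-29.3, 6.0, 96.3]
opening: 0.0
finger_force: 47.7
```

Contact at reported z = 14 mm on the 54 mm deck, so the tips are 40 mm above the reported TCP. I'll lift and go back behind the rib.

Request:
jog_arm(
  targets=[
    [[0,0,0,0,0,0.025,0],[0,0,0,0,0,0.055,0],[0,0,0,0,0,0.055,0],[0,0,0,-0.012,0.055,0.055,0],[0,0,0,-0.024,0.11,0.055,0],[0,0,0,-0.036,0.165,0.055,0],[0,0,0,-0.0475,0.22,0.055,0],[0,0,0,-0.052,0.244,0.055,0],[0,0,0,-0.052,0.244,0.055,0],[0,0,0,-0.052,0.244,0.055,0]],
  ],
)

```text
time: 10.7
eef_pos: [0.5136, 0.146, 0.0642]
tcp_rot: [[-0.206, 0.979, -0.0], [0.979, 0.206, -0.001], [-0.001, -0.001, -1.0]]
force: [0.2, 0.2, 0.0]
opening: -0.0001
finger_force: 0.0
```

Request:
jog_arm(
  targets=[
    [[0,0,0,0,0,-0.02,0],[0,0,0,0,0,-0.038,0],[0,0,0,0,0,-0.038,0],[0,0,0,0.002,-0.01,-0.038,0],[0,0,0,0.004,-0.02,-0.038,0],[0,0,0,0.006,-0.03,-0.038,0],[0,0,0,0.0085,-0.04,-0.038,0],[0,0,0,0.0105,-0.05,-0.038,0],[0,0,0,0.0105,-0.05,-0.038,0]],
  ],
)

```text
time: 11.82
eef_pos: [0.5244, 0.0958, 0.0266]
tcp_rot: [[-0.205, 0.979, 0.0], [0.979, 0.205, -0.0], [-0.0, 0.0, -1.0]]
force: [1.4, 0.7, -1.1]
opening: -0.0002
finger_force: 0.0
```

```bash
python3 - <<'E'
from h import *
s=manip.sense();print(s["eef_pos"],s["force"])
g=lambda im:im.astype(np.float32).mean(2)
a=g(manip.snapshot("top"));o=g(cv2.resize(cv2.imread("pics/t1.png"),(220,120),interpolation=cv2.INTER_AREA))
# cover right edge: column of brightness drop along rows in crop
for r in(40,50,60,70,80):
    A=a[160+r,185:405];print(r,A[85:140:3].astype(int),o[r,85:140:3].astype(int))
E
```

```text
[0.52442766 0.09576546 0.02662064] [ 1.44409432  0.66999912 -1.1155321 ]
40 [185 185 185 186 184 184 184 185 183 184 183 174 131 130 129 128 126 128
 127] [168 168 168 167 168 167 167 168 125 118 117 117 119 119 116 115 117 115
 114]
50 [183 186 185 185 184 185 185 184 185 184 184 185 134 130 127 127 129 127
 125] [168 167 169 168 169 168 167 168 168 116 116 118 117 119 115 115 116 115
 114]
60 [184 185 185 185 184 185 184 185 186 185 185 184 184 130 124 127 127 125
 123] [168 166 167 168 168 166 166 168 168 156 118 115 114 117 114 115 116 114
 111]
70 [184 184 184 185 184 184 184 182 184 184 185 185 184 182 126 125 126 125
 123] [167 168 169 168 167 168 167 169 167 168 117 114 114 114 115 114 114 113
 112]
80 [186 185 185 186 184 184 185 186 184 185 184 184 184 184 170 122 121 123
 123] [167 168 167 167 168 167 169 167 167 167 168 113 112 114 113 112 111 112
 110]
```

The cover moves now (edge shifted about 10 px ≈ 27 mm), so I'll push it to the end.

Request:
jog_arm(
  targets=[
    [[0,0,0,0.004,-0.02,0,0],[0,0,0,0.0085,-0.04,0,0],[0,0,0,0.0125,-0.06,0,0],[0,0,0,0.017,-0.08,0,0],[0,0,0,0.021,-0.1,0,0],[0,0,0,0.0255,-0.12,0,0],[0,0,0,0.0295,-0.14,0,0],[0,0,0,0.034,-0.16,0,0],[0,0,0,0.0375,-0.178,0,0],[0,0,0,0.0395,-0.188,0,0]],
  ],
)

```text
time: 13.12
eef_pos: [0.5638, -0.0917, 0.0265]
tcp_rot: [[-0.206, 0.979, -0.0], [0.979, 0.206, 0.0], [0.0, -0.0, -1.0]]
force: [-1.2, 2.4, 1.0]
opening: 0.0002
finger_force: 1.2
```

Request:
jog_arm(
  targets=[
    [[0,0,0,0.0005,-0.003,0,0],[0,0,0,0.001,-0.005,0,0],[0,0,0,0.001,-0.005,0,0]],
  ],
)

```text
time: 13.5
eef_pos: [0.5647, -0.0958, 0.0266]
tcp_rot: [[-0.207, 0.978, -0.0], [0.978, 0.207, -0.0], [-0.0, -0.0, -1.0]]
force: [-0.3, 0.0, -0.2]
opening: -0.0002
finger_force: 0.2
```

```bash
python3 - <<'E'
from h import *
s=manip.sense();print(s["eef_pos"],s["force"])
shot("top","t3.png",(185,170,315,275),5)
E
```

```text
[ 0.56468182 -0.09584549  0.02660054] [-0.28980819  0.01471351 -0.2121129 ]
```

View pics/t3.png

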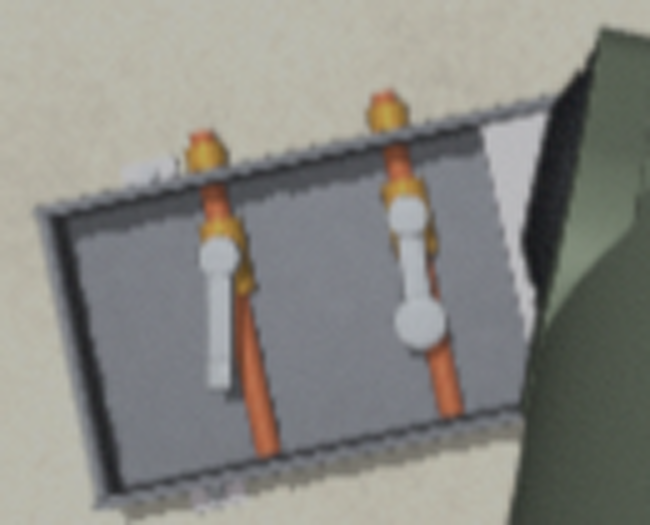

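The well is open. The disc handle has its pivot at (409,215) and disc at (419,323); the plain handle has its pivot at (218,257) and tip at (219,387). The cover's left edge runs from (482,128) to (530,340).

```bash
python3 - <<'E'
from h import *
v=np.load("box.npy");c,sn=np.cos(v[2]),np.sin(v[2])
def loc(X):d=X[:2]-v[:2];return np.array([c*d[0]+sn*d[1],-sn*d[0]+c*d[1]]).round(4)
g=lambda p:(np.array(p,float)+.5)/5-.5+np.array([185,170])
for n,p,z in[("piv",(409,215),.055),("disc",(419,323),.05),("ppiv",(218,257),.055),("ptip",(219,387),.05),("edge",(482,128),.06),("edge",(528,330),.06)]:
    X=back("top",g(p),z);print(n,X.round(4),loc(X))
def W(x,y):return np.round([v[0]+c*x-sn*y,v[1]+sn*x+c*y],4)
s=manip.sense()["eef_pos"]
print("tool",loc(s))
# push path: finger centre relative to pivot (.035,.067); handle angle th, contact from trailing side at radius r, standoff d
for r,d in((.045,.030),):
  for th in np.radians([-15,0,10,20,30,40,50,60,70,80,90,94]):
    u=np.array([-np.cos(th),np.sin(th)]);n=np.array([np.sin(th),np.cos(th)])
    p=np.array([.035,.067])+r*u-d*n;w=W(*p);print(round(np.degrees(th)),p.round(4),w,(w-s[:2]).round(4))
E
```

```text
piv [0.5765 0.0229 0.055 ] [0.0356 0.0665]
disc [0.5208 0.0182 0.05  ] [-0.0198  0.0734]
ppiv [0.5555 0.1216 0.055 ] [0.0355 0.1675]
ptip [0.4883 0.122  0.05  ] [-0.0302  0.1817]
edge [ 0.6208 -0.0151  0.06  ] [0.0711 0.0202]
edge [ 0.5171 -0.0378  0.06  ] [-0.0351  0.0193]
tool [-0.0004 -0.0473]
-15 [-0.0007  0.0264] [ 0.5492 -0.0239] [-0.0155  0.0719]
0 [-0.01   0.037] [ 0.5379 -0.0154] [-0.0268  0.0804]
10 [-0.0145  0.0453] [ 0.5318 -0.0082] [-0.0329  0.0876]
20 [-0.0175  0.0542] [ 5.27e-01 -1.00e-04] [-0.0377  0.0957]
30 [-0.019   0.0635] [0.5237 0.0087] [-0.041   0.1045]
40 [-0.0188  0.0729] [0.522 0.018] [-0.0427  0.1138]
50 [-0.0169  0.0822] [0.5219 0.0274] [-0.0428  0.1232]
60 [-0.0135  0.091 ] [0.5234 0.0367] [-0.0413  0.1325]
70 [-0.0086  0.099 ] [0.5265 0.0456] [-0.0382  0.1414]
80 [-0.0024  0.1061] [0.5312 0.0538] [-0.0335  0.1496]
90 [0.005 0.112] [0.5372 0.0611] [-0.0275  0.1569]
94 [0.0082 0.114 ] [0.5399 0.0637] [-0.0248  0.1595]
```

Request:
jog_arm(
  targets=[
    [[0,0,0,0.0004,-0.002,0,0],[0,0,0,0.001,-0.004,0,0],[0,0,0,0.001,-0.005,0,0]],
  ],
)

```text
time: 13.92
eef_pos: [0.5658, -0.1012, 0.0266]
tcp_rot: [[-0.206, 0.978, 0.0], [0.978, 0.206, 0.0], [-0.0, 0.0, -1.0]]
force: [1.2, 2.6, -0.7]
opening: -0.0001
finger_force: 1.0
```

Request:
jog_arm(
  targets=[
    [[0,0,0,0,0.004,0.02,0],[0,0,0,0,0.004,0.04,0],[0,0,0,-0.012,0.035,0.04,0],[0,0,0,-0.03,0.0855,0.04,0],[0,0,0,-0.03,0.0855,0.04,0],[0,0,0,-0.03,0.0855,0.02,0],[0,0,0,-0.03,0.0855,0.008,0],[0,0,0,-0.03,0.0855,0.002,0],[0,0,0,-0.03,0.0855,-0.002,0],[0,0,0,-0.03,0.0855,-0.005,0]],
  ],
)

```text
time: 15.18
eef_pos: [0.5359, -0.0157, 0.0216]
tcp_rot: [[-0.206, 0.979, 0.0], [0.979, 0.206, -0.0], [-0.0, 0.0, -1.0]]
force: [0.1, 1.0, 0.8]
opening: 0.0001
finger_force: 0.0
```

Request:
jog_arm(
  targets=[
    [[0,0,0,0,0,-0.001,0],[0,0,0,0,0,-0.002,0],[0,0,0,0,0,-0.003,0]],
  ],
)

```text
time: 15.55
eef_pos: [0.5358, -0.0156, 0.0187]
tcp_rot: [[-0.206, 0.978, 0.0], [0.978, 0.206, 0.0], [-0.0, 0.0, -1.0]]
force: [-0.2, -0.1, 0.7]
opening: 0.0003
finger_force: 0.0
```

Tip at about 58.5 mm, below the cover's top face without touching it. Next is the disc top (50 mm).

Request:
jog_arm(
  targets=[
    [[0,0,0,0,0,-0.005,0],[0,0,0,0,0,-0.008,0],[0,0,0,0,0,-0.009,0],[0,0,0,0,0,-0.01,0],[0,0,0,0,0,-0.011,0]],
  ],
)

```text
time: 16.18
eef_pos: [0.5357, -0.0156, 0.0076]
tcp_rot: [[-0.206, 0.978, 0.0], [0.978, 0.206, -0.0], [-0.0, 0.0, -1.0]]
force: [0.2, -1.2, -0.5]
opening: 0.0001
finger_force: 0.0
```

Request:
jog_arm(
  targets=[
    [[0,0,0,0,0,-0.004,0],[0,0,0,0,0,-0.008,0],[0,0,0,0,0,-0.012,0],[0,0,0,0,0,-0.015,0],[0,0,0,0,0,-0.015,0]],
  ],
)

```text
time: 16.8
eef_pos: [0.5355, -0.0156, -0.0077]
tcp_rot: [[-0.206, 0.978, -0.0], [0.978, 0.206, -0.0], [0.0, -0.0, -1.0]]
force: [0.3, 0.4, 0.4]
opening: 0.0002
finger_force: 0.0
```

Request:
jog_arm(
  targets=[
    [[0,0,0,-0.005,0.008,0,0],[0,0,0,-0.0087,0.0155,0,0],[0,0,0,-0.012,0.0243,0,0],[0,0,0,-0.0137,0.0336,0,0],[0,0,0,-0.0138,0.043,0,0],[0,0,0,-0.0123,0.0523,0,0],[0,0,0,-0.0092,0.0612,0,0],[0,0,0,-0.0092,0.0612,0,0]],
  ],
)

```text
time: 17.8
eef_pos: [0.5266, 0.0466, -0.0075]
tcp_rot: [[-0.208, 0.978, -0.0], [0.978, 0.208, 0.0], [0.0, -0.0, -1.0]]
force: [-0.4, 0.2, -0.4]
opening: -0.0002
finger_force: 0.0
```

Request:
jog_arm(
  targets=[
    [[0,0,0,0.0024,0.0041,0,0],[0,0,0,0.0047,0.0082,0,0],[0,0,0,0.0075,0.012,0,0],[0,0,0,0.0075,0.012,0,0]],
  ],
)

```text
time: 18.3
eef_pos: [0.5341, 0.0582, -0.0075]
tcp_rot: [[-0.207, 0.978, -0.0], [0.978, 0.207, 0.0], [0.0, -0.0, -1.0]]
force: [-0.4, -1.3, 0.5]
opening: -0.0002
finger_force: 0.2
```

```bash
python3 - <<'E'
from h import *
s=manip.sense();print(s["eef_pos"],s["force"])
v=np.load("box.npy");c,sn=np.cos(v[2]),np.sin(v[2]);d=s["eef_pos"][:2]-v[:2];print("loc",c*d[0]+sn*d[1],-sn*d[0]+c*d[1])
E
```

```text
[ 0.53406816  0.05817936 -0.00747738] [-0.40540518 -1.26850054  0.52554728]
loc 0.0013699886964357484 0.10977271193203657
```

Now I'll push along the box's x in small steps until the stop shows in the force.

Request:
jog_arm(
  targets=[
    [[0,0,0,0.002,0.0004,0,0],[0,0,0,0.003,0.0006,0,0],[0,0,0,0.003,0.0006,0,0]],
  ],
)

```text
time: 18.68
eef_pos: [0.5369, 0.0583, -0.0075]
tcp_rot: [[-0.207, 0.978, -0.0], [0.978, 0.207, 0.0], [0.0, -0.0, -1.0]]
force: [-2.5, -0.5, 0.4]
opening: 0.0002
finger_force: 0.8
```

Request:
jog_arm(
  targets=[
    [[0,0,0,0.001,0.0002,0,0],[0,0,0,0.002,0.0004,0,0],[0,0,0,0.002,0.0004,0,0]],
  ],
)

```text
time: 19.05
eef_pos: [0.5391, 0.0586, -0.0074]
tcp_rot: [[-0.206, 0.978, 0.0], [0.978, 0.206, 0.0], [-0.0, 0.0, -1.0]]
force: [-2.2, -0.5, -0.7]
opening: -0.0003
finger_force: 0.9
```

Request:
jog_arm(
  targets=[
    [[0,0,0,0.001,0.0002,0,0],[0,0,0,0.002,0.0004,0,0],[0,0,0,0.002,0.0004,0,0]],
  ],
)

```text
time: 19.42
eef_pos: [0.5411, 0.059, -0.0074]
tcp_rot: [[-0.206, 0.978, 0.0], [0.978, 0.206, 0.0], [-0.0, 0.0, -1.0]]
force: [-1.7, -0.2, -1.2]
opening: -0.0
finger_force: 0.8
```

Request:
jog_arm(
  targets=[
    [[0,0,0,0.001,0.0002,0,0],[0,0,0,0.002,0.0004,0,0],[0,0,0,0.002,0.0004,0,0]],
  ],
)

```text
time: 19.8
eef_pos: [0.5426, 0.0594, -0.0075]
tcp_rot: [[-0.207, 0.978, -0.001], [0.978, 0.207, -0.0], [0.0, -0.001, -1.0]]
force: [-4.9, -0.1, 0.3]
opening: -0.0001
finger_force: 1.9
```

Request:
jog_arm(
  targets=[
    [[0,0,0,0.001,0.0002,0,0],[0,0,0,0.001,0.0002,0,0]],
  ],
)

```text
time: 20.05
eef_pos: [0.543, 0.0593, -0.0076]
tcp_rot: [[-0.206, 0.978, -0.002], [0.978, 0.206, -0.0], [-0.0, -0.002, -1.0]]
force: [-7.2, -1.5, 1.5]
opening: -0.0001
finger_force: 3.2
```

The stop has been reached. I'll back off, lift clear and move aside to check.

Request:
jog_arm(
  targets=[
    [[0,0,0,-0.007,-0.0015,0,0],[0,0,0,-0.015,-0.003,0,0],[0,0,0,-0.015,-0.003,0.03,0],[0,0,0,-0.015,-0.003,0.08,0],[0,0,0,-0.015,-0.003,0.13,0],[0,0,0,-0.015,-0.003,0.16,0],[0,0,0,-0.055,0.047,0.16,0],[0,0,0,-0.095,0.097,0.16,0],[0,0,0,-0.135,0.147,0.16,0],[0,0,0,-0.175,0.197,0.16,0]],
  ],
)

```text
time: 21.3
eef_pos: [0.3713, 0.2532, 0.1529]
tcp_rot: [[-0.206, 0.978, 0.001], [0.978, 0.206, 0.001], [0.001, 0.001, -1.0]]
force: [1.2, 1.3, 0.0]
opening: 0.0004
finger_force: 0.0
```

Request:
jog_arm(
  targets=[
    [[0,0,0,-0.03,0.05,0,0],[0,0,0,-0.06,0.1,0,0],[0,0,0,-0.06,0.15,0,0],[0,0,0,-0.06,0.15,0,0],[0,0,0,-0.06,0.15,0,0]],
  ],
)

```text
time: 21.92
eef_pos: [0.3128, 0.4012, 0.1525]
tcp_rot: [[-0.206, 0.978, 0.0], [0.978, 0.206, -0.0], [-0.0, 0.0, -1.0]]
force: [-1.1, -1.0, -0.5]
opening: -0.0003
finger_force: 0.0
```

```bash
python3 - <<'E'
from h import *
s=manip.sense();print(s["eef_pos"],s["force"])
shot("top","t4.png",(185,160,405,300),3.6)
E
```

```text
[0.31280463 0.40118581 0.15245026] [-1.08238052 -1.03121459 -0.47461882]
```

View pics/t4.png

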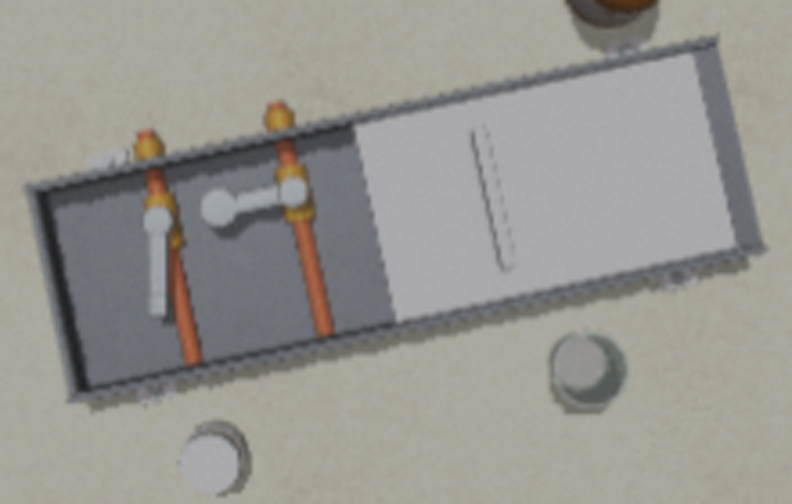

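Cover is over the deck with its left edge from (356,125) to (396,322). The disc handle lies across its pipe, pivot (294,190) and disc (219,208); the plain handle and the bystanders look unmoved.

```bash
python3 - <<'E'
from h import *
v=np.load("box.npy");c,sn=np.cos(v[2]),np.sin(v[2])
def loc(X):d=X[:2]-v[:2];return np.array([c*d[0]+sn*d[1],-sn*d[0]+c*d[1]])
g=lambda p:(np.array(p,float)+.5)/3.6-.5+np.array([185,160])
L={n:loc(back("top",g(p),z)) for n,p,z in[("piv",(294,190),.055),("disc",(219,208),.05),("e1",(356,125),.06),("e2",(396,322),.06),("r1",(477,128),.08),("r2",(508,270),.08)]}
print({k:x.round(4) for k,x in L.items()})
d=L["disc"]-L["piv"];print("angle",np.degrees(np.arctan2(d[1],-d[0])))
E
```

```text
{'piv': array([0.0361, 0.0666]), 'disc': array([0.0352, 0.1222]), 'e1': array([0.0718, 0.0134]), 'e2': array([-0.0711,  0.0156]), 'r1': array([ 0.0502, -0.0684]), 'r2': array([-0.0512, -0.0681])}
angle 89.01847510445421
```

Handle at 89° and cover at about 0.235 m, both inside their limits.

```bash
python3 -c "
from plant import manip
print(manip.finish_job())"
```

```text
the job is handed in; nothing more can be done
None
```

I handed the job in with the cover slid to about 0.235 m of its 0.24 m and the disc handle shut at about 89°, both measured from the last picture; the plain handle and the bystanders in that view looked unmoved, and the hand-in gave no verdict. On the way I pressed on the deck with about 96 N at the wrist (limit 120 N) while finding that the fingertips sit 40 mm above the reported position.

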